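# Slide the scrap tray home under the crimping press

## Task

Put the emptied scrap tray back into the crimping press: pick it up, feel its nose in between the guide rails hidden inside the bay, and slide it fully home until its front panel is closed square against the face of the press, then let go of it. Be gentle, never force the tray or push hard on the press, and leave everything else on the bench where it is.

Things in the scene. Friction and masses are not known exactly. Their poses are not given: they have to be found in the camera images.
- press: Hand crimping press on a grey sheet-metal sub-base 260 mm long (x), 190 wide, 72 high; origin under the sub-base's middle, z up, x into the bay. Its front face (130 mm towards -x) has the open mouth of the scrap-tray bay. Nothing stands on the deck within 85 mm of the front face; behind that the green press rises to 400 mm. It does not give way and must not be pushed with more than about 30 N.
- bay (a point): Middle of the lower edge of the bay's mouth, in the plane of the press's front face, at the height of the bay's floor (14 mm above the bench). x points straight into the bay, the way the tray slides; y along the face, z up. The mouth is 108 mm wide and 40 high: the tray's nose has 23 mm to spare on either side.
- rail_ends (a point): Point on the mouth's middle line, on the bay floor, 45 mm inside the face: level with the near ends of two guide rails hidden under the deck. Axes as bay. Between them is a straight channel along x, 65 mm wide (1.5 mm play a side for the tray). Its middle lies, unseen and not reported, anywhere up to 20 mm to the +y or -y side of this point (rails are set to suit the die).
- rail_mid (a point): As rail_ends, 60 mm further in. The rails are 20 mm thick, 16 high, rigid, with blunt ends: only their inner edges are broken, 1 mm a side over the first 4 mm. A nose over 2.5 mm off the channel's middle stops dead on one rail end, at one corner: struck at its +y corner it must go to -y, at its -y corner to +y. Once in, it slides with plain friction until the panel meets the press's face.
- tray_center (a point): The loose scrap tray, bare folded sheet steel, about 0.3 kg, open on top: a box 165 mm long (its x), 62 wide, 30 high, walls 3, with a front panel and a black pull rib at its -x end; the nose is the +x end, 82.5 mm from this point. This point is in the middle of the box, 15 mm above its underside; x towards the nose, z up. It starts flat on the bench.
- tray_rib (a point): Middle of the tray's pull rib: an upright black plastic block, 26 mm long (the tray's x), 14 thick (y), in the middle of the front panel's outer side, from 6 to 42 mm above the tray's underside. This point is 24 mm above the underside, 98.5 mm from the tray's centre towards -x. It can be pinched from above across its 14 mm. Axes as the tray's.
- tray_panel (a point): Middle of the lower edge of the front panel's inner side (the side towards the nose), at the height of the tray's underside, 82.5 mm from its centre towards -x. The panel is 148 mm wide, 44 high, 3 thick. Fully home, the inner side lies against the press's face: this point is then level with bay and in its plane, up to 22 mm to one side of it. Axes as the tray's.
- white_housing: small white nylon connector housing, 44 x 24 x 20 mm, loose; origin under its middle
- black_housing: black connector housing, 52 x 34 x 26 mm, loose; origin under its middle
- screwdriver: screwdriver, about 190 mm long, lying on the far side of the bench; origin under its middle
- reel: cardboard terminal reel, 124 mm across, 24 mm high, lying flat; origin under its middle
- bin: small blue parts bin, 130 x 95 x 55 mm, loose; origin under its middle
- wrench: spanner, about 170 mm long, lying flat; origin under its middle
- plug: black round grommet plug, 56 mm across its flange, 32 mm high; origin under its middle
There are look-alikes about, which are no part of the job. Several things look just like the part that bears tray_center: the one meant starts farthest to the robot's right.

How it is judged:
On the way:
1. the tray's nose is in between the guide rails, square to the bay and on its floor, with the panel still 20 mm or more from the face (x of tray_panel in the frame of bay between -0.1 and -0.02 m and y of tray_panel in the frame of bay between -0.03 and 0.03 m and z of tray_panel in the frame of bay below 0.012 m and angle between the x axis of tray_panel and the x axis of bay, either way round below 0.1 rad), for 0.1 s.
At the end, for the whole second after the job is handed in: The tray lies at rest and level on the bay floor, fully home between the rails: its front panel is within 3 mm of the press's face and square to it within 3 degrees, and the tray is released (x of tray_panel in the frame of bay between -0.003 and 0.003 m and y of tray_panel in the frame of bay between -0.026 and 0.026 m and z of tray_panel in the frame of bay between -0.004 and 0.004 m and angle between the x axis of tray_panel and the x axis of bay, either way round below 0.05 rad and angle between tray_center's own z axis and vertical below 0.05 rad and linear speed of tray below 0.01 m/s); the robot touches nothing.
It fails at once if the press (its rails, face or any other part) is pushed with more than 30 N (contact force between press and anything else above 30 N).
It fails at once if something else on the bench is moved by more than 30 mm (distance of any of white_housing, black_housing, screwdriver, reel, bin, wrench, plug from where it was at the start of the episode above 0.03 m).
It also fails if it takes over 64 s, if anything falls off the work surface, if the arm or the gripper's body presses on something with over 40 N, if the wrist force passes 120 N, or if a joint passes its speed limit or range.

## Robot

A 7-joint arm with a two-finger parallel gripper is mounted at the origin on the work surface. World frame = base frame: x ahead of the robot, y to its left, z up, the work surface at z = 0. Lengths are in m, angles in rad, forces in N, time in s.
With the tool pointing down it reaches from about 0.425 to 1.025 m from the base axis. Payload 3.6 kg.
Tool frame: the origin (TCP) lies on the centre line of the jaws, within the pads' length; the fingertips stand robot.tip_extent ahead of it and the grasp point (between the pads) lies 11 mm behind it (robot.tip_extent is the distance from the TCP to the fingertips, in m); z points along the fingers, y is the direction in which the jaws open and shut (so a half turn about z gives the same grasp; the last joint's range is limited). The gripper opens to 85 mm and grips with 20 to 120 N. Pads are 22 mm wide; open, the fingers measure 114 mm over their backs; the gripper's body (76 mm by 85 mm) begins 54 mm behind the grasp point. The pads swing forward as they close: fully open they stand 13 mm farther back than shut.
Start: joints at [-1.327, 0.591, 0.048, 1.609, -0.033, 0.943, -0.034], TCP at [0.24, 0.684, 0.239] pointing down, gripper open.
Joint ranges: [-2.69, 2.69], [-0.47, 2.24], [-1.27, 1.36], [0.19, 2.51], [-1.53, 4.68], [0.08, 2.07], [-3.09, 3.09]. Speed limits (rad/s): [2.57, 2.57, 3.14, 3.14, 3.14, 3.14, 3.14].

## Interface

Orientations are given as a rotation vector (axis times angle).
In Python, from bench import robot gives the robot as it stands. Calls block until the motion is done:
- robot.movep(position, orientation): joint-space move of the TCP to a pose.
- robot.servo_line(position, ori=None, vel=0.15, until_force=None): straight line of the TCP; ori=None keeps the orientation; vel is the mean speed in m/s. With until_force (N) it stops when the force on the tool has changed by that much, and returns True; else False.
- robot.set_joints(angles): joint-space move.
- robot.gripper_to(opening): opening from 0.0 (shut) to 1.0 (fully open); the grip force is fixed at half the most; returns when the fingers have stopped.
- robot.dwell(seconds).
- robot.inverse_kinematics(position, orientation): joint angles nearest the present ones, or None.
- robot.snapshot(name): name is "scene" or "top" or "wrist"; returns the picture (420x560x3 uint8, red, green, blue); there is no depth.
- robot.calibration(name): a dict with "fx", "fy", "cx", "cy" (pixels), "R" (3x3) and "t" (3): a world point X has camera coordinates R X + t; the wrist camera has in their place "hand_eye" (4x4, takes a point from camera to tool coordinates, whose origin is the TCP and whose axes are the flange's). Camera axes: x right, y down, z forward; pixel columns grow to the right and rows downward; lengths in m; the calibration is good to about 2 mm. The wrist camera is an equidistant fisheye: a pixel r from the principal point sees the ray r / f radians off the axis. A picture is of the moment at which its call begins: read the wrist's pose just before it. calibration takes no time and is no camera call.
A pose or a line that the arm cannot do raises robot.Unreachable and nothing moves.
- robot.close_job(): hands the job in, once; it reports no verdict.
Readings, each from a call of its own:
- robot.get_t(): time.
- robot.get_joint_pos(): joint angles.
- robot.get_joint_vel(): joint speeds.
- robot.get_joint_torque(): joint torques, N m.
- robot.get_tool_pos(): TCP position.
- robot.get_tcp_rot(): TCP orientation.
- robot.get_ft_force(): force on the tool from outside, world axes, zero at the start.
- robot.get_ft_torque(): the same for the moment, N m.
- robot.get_width(): opening from 0.0 (shut) to 1.0 (fully open).
Only numpy, scipy, OpenCV 4.12 (cv2) and the standard library are available. Lean on these libraries where they do the work, as an engineer would, in place of code of your own. Each camera call takes 0.05 s, during which the arm holds its last target. There are 200 camera calls.

## Working session

There is one attempt and no reset: what is moved stays moved. The work goes in short steps, each a Python script; the robot and the scene stay as the last script left them, time stands still between calls to the robot, and variables do not carry over. Pictures are saved under pics/ and viewed, about 8 in all and at most 12, crops included, and the job is handed in when it is done.

```bash
mkdir -p pics; ls
python3 - <<'E'
from bench import robot
import cv2,numpy as np
np.set_printoptions(precision=4,suppress=True)
for n in("scene","top"):
    im=robot.snapshot(n); cv2.imwrite(f"pics/{n}0.png",im[:,:,::-1])
    print(n,robot.calibration(n))
print(robot.calibration("wrist"),robot.tip_extent,robot.get_tool_pos(),robot.get_tcp_rot(),robot.get_t())
E
```

```text
pics
scene {'fx': 391.84505650791306, 'fy': 391.84505650791306, 'cx': 277.51566926494513, 'cy': 208.88258902532652, 'R': array([[-0.6909,  0.723 ,  0.0043],
       [ 0.6231,  0.5984, -0.5037],
       [-0.3667, -0.3453, -0.8639]]), 't': array([ 0.2782, -0.3134,  1.2004])}
top {'fx': 525.1952915448521, 'fy': 525.1952915448521, 'cx': 290.6344025913769, 'cy': 211.14299495582426, 'R': array([[ 0.0107, -0.9998,  0.015 ],
       [-0.984 , -0.0132, -0.1777],
       [ 0.1778, -0.0128, -0.984 ]]), 't': array([0.0375, 0.4872, 1.508 ])}
{'fx': 325.19226210127806, 'fy': 325.19226210127806, 'cx': 275.3738925994691, 'cy': 206.52511487614697, 'hand_eye': array([[-0.0007, -0.9508, -0.3098,  0.0805],
       [ 1.    , -0.0003, -0.0011,  0.0002],
       [ 0.0009, -0.3098,  0.9508, -0.135 ],
       [ 0.    ,  0.    ,  0.    ,  1.    ]])} 0.008 [0.2393 0.6836 0.2382] [-0.5263 -3.097   0.0032] 0.1
```

View pics/scene0.png

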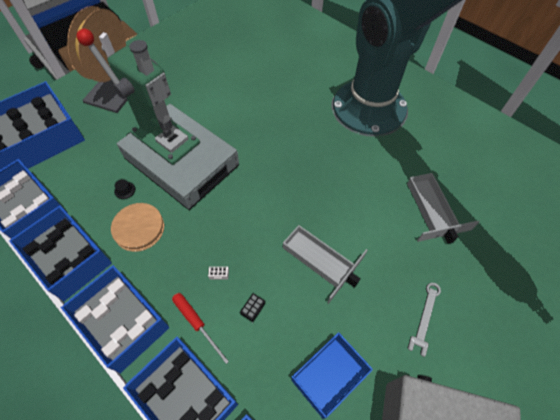

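View pics/top0.png

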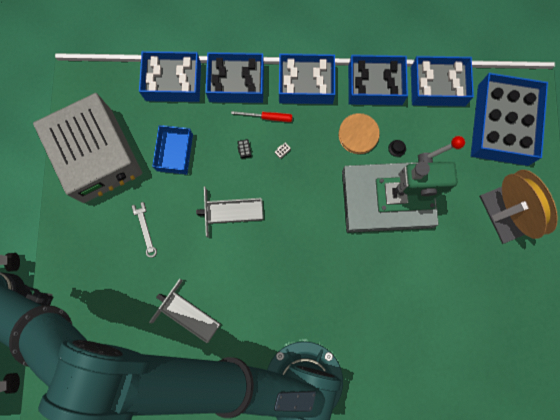

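Top view: tray-like items are tray A (centre about (235,211), rib (201,212), nose at (263,210)) and tray B (centre about (190,312), rib (158,290)). The blue bins are not trays. Robot's right is image right, so tray A is the one wanted. The press is at (390,198), with its mouth face at column ~347 facing image left.

```bash
cat > h.py <<'E'
from bench import robot
import cv2,numpy as np
from scipy.spatial.transform import Rotation as Rn
np.set_printoptions(precision=4,suppress=True)
def ray(name,px,pose=None):
    c=robot.calibration(name); px=np.asarray(px,float)
    v=np.array([(px[0]-c["cx"])/c["fx"],(px[1]-c["cy"])/c["fy"]])
    if name!="wrist":
        R=np.array(c["R"]);return -R.T@np.array(c["t"]),R.T@np.append(v,1)
    th=np.hypot(*v); d=np.append(v/th*np.sin(th),np.cos(th)) if th>0 else np.array([0,0,1.])
    H=np.array(c["hand_eye"]);p,r=pose;Rt=Rn.from_rotvec(r).as_matrix()
    return p+Rt@H[:3,3],Rt@H[:3,:3]@d
def plane(name,px,z,pose=None):
    o,d=ray(name,px,pose);return o+d*(z-o[2])/d[2]
def tri(*rays):
    A=0;b=0
    for o,d in rays:
        d=d/np.linalg.norm(d);P=np.eye(3)-np.outer(d,d);A=A+P;b=b+P@o
    X=np.linalg.solve(A,b);return X,max(np.linalg.norm(np.cross(X-o,d/np.linalg.norm(d))) for o,d in rays)
def down(yaw):  # tool x at world angle yaw, z down
    c,s=np.cos(yaw),np.sin(yaw)
    return Rn.from_matrix(np.array([[c,s,0],[s,-c,0],[0,0,-1.]])).as_rotvec()
def pose(): return np.array(robot.get_tool_pos()),np.array(robot.get_tcp_rot())
def shot(f,name="wrist"):
    p=pose();im=robot.snapshot(name)[:,:,::-1];cv2.imwrite(f"pics/{f}.png",im);np.savez(f"pics/{f}.npz",p=p[0],r=p[1]);return im,p
def load(f): d=np.load(f"pics/{f}.npz");return d["p"],d["r"]
E
python3 - <<'E'
from h import *
for n,u,z in[("rib",(201,212),.042),("noseL",(263,200),.03),("noseR",(264,220),.03),("panT",(206,189),.044),("panB",(207,234),.044),
 ("pTL",(346,166),.072),("pBL",(351,231),.072),("pBR",(436,229),.072),("Brib",(158,290),.042)]: print(n,plane("top",u,z))
for n,u,z in[("rib",(352,279),.042),("pNear",(190,196),.072),("pRight",(238,153),.072),("pLeft",(119,147),.072)]: print("sc",n,plane("scene",u,z))
for y in (1.57,-1.57):
  for p in((.42,.29,.02),(.42,-.13,.03),(.45,.17,.25),(.45,-.05,.25)): print(y,p,robot.inverse_kinematics(p,down(y)))
E
```

```text
rib [0.4809 0.3075 0.042 ]
noseL [0.5219 0.1261 0.03  ]
noseR [0.4614 0.1219 0.03  ]
panT [0.5501 0.2953 0.044 ]
panB [0.4155 0.2871 0.044 ]
pTL [ 0.619  -0.1181  0.072 ]
pBL [ 0.4257 -0.131   0.072 ]
pBR [ 0.4347 -0.3774  0.072 ]
Brib [0.2521 0.4212 0.042 ]
sc rib [0.4886 0.3125 0.042 ]
sc pNear [ 0.6064 -0.0993  0.072 ]
sc pRight [ 0.4352 -0.1112  0.072 ]
sc pLeft [ 0.6373 -0.3499  0.072 ]
1.57 (0.42, 0.29, 0.02) [-0.7942  0.7053  0.1386  2.2143 -0.3806  0.2435 -0.3187]
1.57 (0.42, -0.13, 0.03) [ 0.1793  0.65    0.0238  2.3631 -0.112   0.1294  0.3085]
1.57 (0.45, 0.17, 0.25) [-0.8297  0.2939  0.4655  2.1495 -0.1946  0.7374 -0.2374]
1.57 (0.45, -0.05, 0.25) [-0.5497  0.2848  0.6931  2.2104 -0.2731  0.7284  0.3285]
-1.57 (0.42, 0.29, 0.02) [-0.5022  0.7074 -0.2599  2.2017  0.6015  0.2996  1.8604]
-1.57 (0.42, -0.13, 0.03) [ 0.6267  0.7121 -0.5794  2.344   1.1505  0.4026  2.1906]
-1.57 (0.45, 0.17, 0.25) [-0.1857  0.2867 -0.3296  2.1239  0.1347  0.7502  2.5408]
-1.57 (0.45, -0.05, 0.25) [-0.8639  0.4658  1.1987  2.2189 -0.5984  0.8372 -2.4174]
```

Run:
```python
from h import *
o=down(np.radians(93))
ims=[]
for i,p in enumerate([(.48,.30,.20),(.48,.22,.22),(.5,.03,.2),(.5,-.06,.2)]):
    robot.movep(p,o); ims.append(shot(f"w{i}")[0])
print(robot.get_t())
g=np.vstack([np.hstack(ims[:2]),np.hstack(ims[2:])]);cv2.imwrite("pics/grid.png",cv2.resize(g,(800,600),interpolation=cv2.INTER_AREA))
```

```text
3.6333
```

View pics/grid.png

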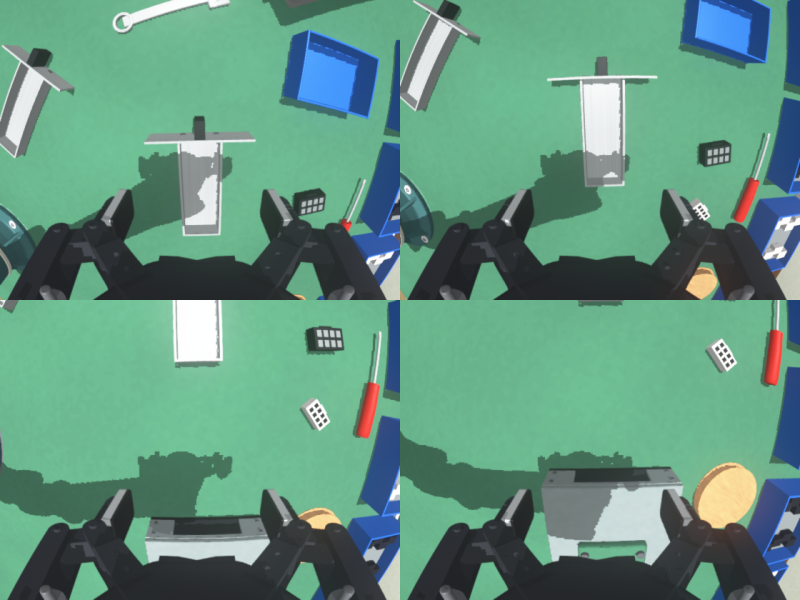

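Run:
```python
from h import *
t=[]
for f,x,y in(("w0",190,150),("w1",190,70),("w2",190,280),("w3",190,215)):
    c=cv2.imread(f"pics/{f}.png")[y:y+140,x:x+200]; c=cv2.resize(c,(400,280),interpolation=cv2.INTER_CUBIC)
    for k in range(0,200,20):
        cv2.putText(c,str(x+k),(2*k,8),0,.28,(0,0,255));cv2.line(c,(2*k,9),(2*k,13),(0,0,255))
        if k<140: cv2.putText(c,str(y+k),(0,2*k+3),0,.28,(0,0,255))
    t.append(c)
cv2.imwrite("pics/crops.png",np.vstack([np.hstack(t[:2]),np.hstack(t[2:])]))
```

```text
(no output)
```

View pics/crops.png

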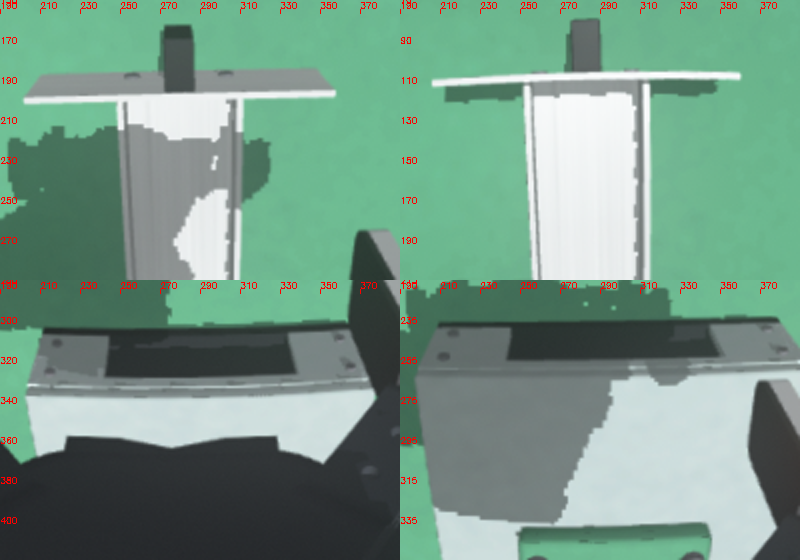

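Run:
```python
from h import *
P={f:load(f) for f in("w0","w1","w2","w3")}
def T(n,a,ua,b,ub,z):
    X,e=tri(ray("wrist",ua,P[a]),ray("wrist",ub,P[b]))
    print(n,X,"err %.4f"%e,"planes",plane("wrist",ua,z,P[a])[:2],plane("wrist",ub,z,P[b])[:2])
T("ribTL","w0",(271,169),"w1",(276,79.5),.042)
T("ribTR","w0",(286.5,169),"w1",(289.5,79.5),.042)
T("ribBL","w0",(272.5,196),"w1",(274,106),.042)
T("ribBR","w0",(287.5,195.5),"w1",(290,106),.042)
T("panL","w0",(202.5,200),"w1",(206.5,113),.044)
T("panR","w0",(357.5,197.5),"w1",(360,108.5),.044)
T("mTL","w2",(242.5,328.5),"w3",(243.5,255.5),.054)
T("mTR","w2",(338.5,327),"w3",(352,253.5),.054)
T("mBL","w2",(243.5,305.5),"w3",(245,237),.014)
T("mBR","w2",(334,305.5),"w3",(345,236),.014)
for u in((259,260),(315,258)):print(plane("wrist",u,.03,P["w1"]))
```

```text
ribTL [0.474  0.3228 0.0425] err 0.0007 planes [0.4734 0.3227] [0.4747 0.3229]
ribTR [0.4875 0.3235 0.0422] err 0.0001 planes [0.4876 0.3235] [0.4874 0.3236]
ribBL [0.4751 0.2972 0.0429] err 0.0010 planes [0.4761 0.297 ] [0.4741 0.2972]
ribBR [0.4897 0.298  0.0412] err 0.0004 planes [0.4901 0.2983] [0.4893 0.298 ]
panL [0.4086 0.2884 0.0387] err 0.0000 planes [0.4098 0.2901] [0.4097 0.2886]
panR [0.5567 0.3011 0.0451] err 0.0000 planes [0.557  0.3008] [0.557  0.3011]
mTL [ 0.4718 -0.1227  0.0532] err 0.0002 planes [ 0.4717 -0.1221] [ 0.4721 -0.1223]
mTR [ 0.5773 -0.1148  0.0551] err 0.0002 planes [ 0.5775 -0.1156] [ 0.5778 -0.1153]
mBL [ 0.4694 -0.1221  0.0096] err 0.0003 planes [ 0.4694 -0.119 ] [ 0.47   -0.1202]
mBR [ 0.5781 -0.1131  0.0155] err 0.0001 planes [ 0.5783 -0.1141] [ 0.5785 -0.1137]
[0.4654 0.129  0.03  ]
[0.5283 0.1344 0.03  ]
```

Tray rib at (0.482, 0.3105), triangulated top height 42 mm; axis at yaw −85.4°. Mouth middle at (0.524, −0.118), bay yaw about −86.4°. Heights agree with the text. Grasping now.

Run:
```python
from h import *
yt=np.radians(94.6); o=down(yt); back=np.array([np.cos(yt),np.sin(yt),0])
g=np.array([.4817,.3105,0])+.003*back
robot.gripper_to(.5)
robot.movep(g+[0,0,.10],o)
print(robot.servo_line(g+[0,0,.018],vel=.06,until_force=6),robot.get_tool_pos())
f0=robot.get_ft_force()
robot.gripper_to(0.); print("w",robot.get_width(),np.array(robot.get_ft_force()))
robot.servo_line(g+[0,0,.042],vel=.04); robot.dwell(.2)
print(np.array(robot.get_ft_force())-f0,np.array(robot.get_ft_torque()),*pose(),robot.get_t())
a,_=shot("g0");b,_=shot("g0s","scene")
c=cv2.resize(b[200:320,240:420],(720,480),interpolation=cv2.INTER_CUBIC)[:,:400]
d=cv2.resize(a[120:330,160:400],(400,350))
cv2.imwrite("pics/g0v.png",np.hstack([cv2.copyMakeBorder(d,0,130,0,0,0),c]))
```

```text
False [0.4817 0.3136 0.0184]
w 0.15141126752498388 [-0.4814 -0.4827  3.635 ]
[ 1.0962  1.3146 -3.408 ] [ 0.2514 -0.0012  0.0071] [0.4813 0.3134 0.0418] [-2.1305 -2.3086  0.0007] 8.4
```

View pics/g0v.png

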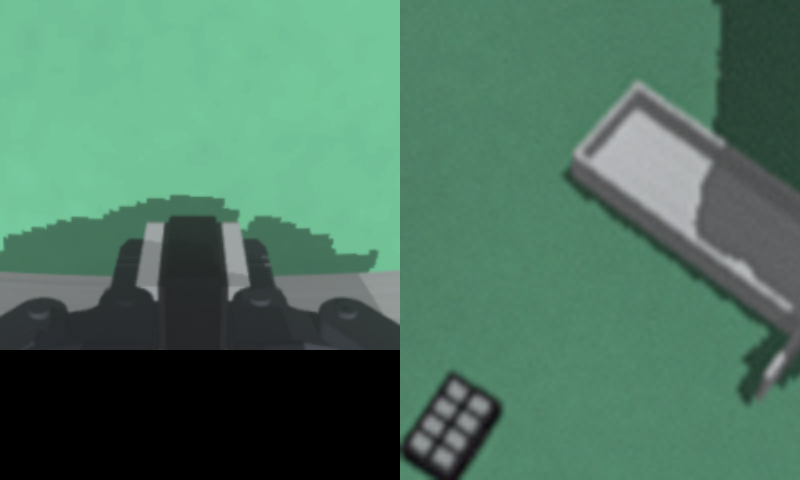

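Run:
```python
from h import *
a=np.radians(94.6);back=np.array([np.cos(a),np.sin(a),0])
p=np.array(robot.get_tool_pos()); n=p-back*(.184)
for u in((283.75,239.5),(300,220.5)):
    o,d=ray("scene",u); t=((n-o)@back)/(d@back); print(o+t*d)
print(n)
```

```text
[0.5193 0.1319 0.0314]
[0.4559 0.1268 0.036 ]
[0.4961 0.13   0.0418]
```

Run:
```python
from h import *
p=np.array(robot.get_tool_pos())
F=[np.array(robot.get_ft_force())[2] for _ in range(3)];print(F)
hit=robot.servo_line([p[0],p[1],.019],vel=.012,until_force=1.2)
q=np.array(robot.get_tool_pos());print(hit,q,robot.get_ft_force(),robot.get_ft_torque())
robot.servo_line([q[0],q[1],.045],vel=.04);robot.dwell(.2);print(robot.get_ft_force(),robot.get_ft_torque())
b,_=shot("g1t","top"); s,_=shot("g1s","scene")
c=cv2.resize(b[170:270,180:290],(440,400),interpolation=cv2.INTER_CUBIC)
d=cv2.resize(s[210:310,270:360],(360,400),interpolation=cv2.INTER_CUBIC)
cv2.imwrite("pics/g1v.png",np.hstack([c,d]));print(robot.get_t())
```

```text
[np.float64(-3.0302868647659715), np.float64(-3.0302868647659715), np.float64(-3.0302868647659715)]
False [0.4814 0.3134 0.0191] [ 0.489   0.5639 -3.5925] [ 0.1919  0.027  -0.0219]
[-0.2461  0.1779 -3.6023] [ 0.2527  0.0154 -0.0221]
11.6667
```

View pics/g1v.png

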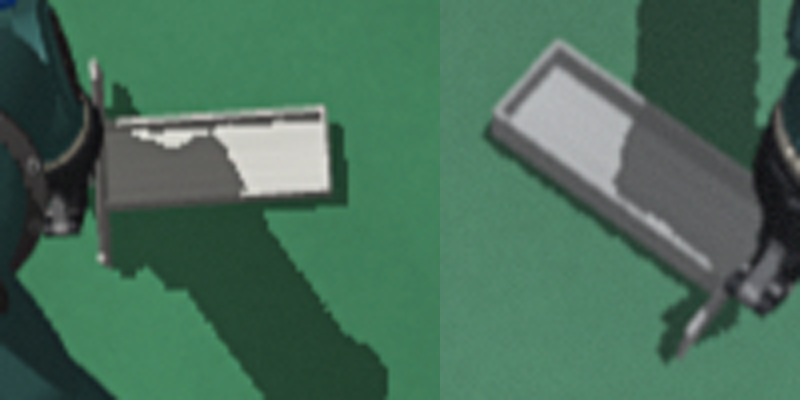

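Run:
```python
from h import *
print(tri(ray("top",(260.75,196.5)),ray("scene",(283.75,238))),tri(ray("top",(262.75,217.5)),ray("scene",(300,220))))
for u in ((93+0,62),(101,262)): print(plane("top",(180+u[0]/4,170+u[1]/4),.07))
```

```text
(array([0.526 , 0.1342, 0.0541]), np.float64(0.0026120563462311065)) (array([0.4635, 0.1279, 0.0515]), np.float64(0.0034546397320792464))
[0.5546 0.2997 0.07  ]
[0.4076 0.2881 0.07  ]
```

```bash
cat >> h.py <<'E'
B=np.array([.5243,-.118,0]); YAW=np.radians(3.6)
fwd=np.array([np.sin(YAW),-np.cos(YAW),0]); lat=np.array([np.cos(YAW),np.sin(YAW),0])
def ori(dy=0.,pitch=.02): # dy: extra yaw
    return (Rn.from_rotvec(-lat*pitch)*Rn.from_rotvec([0,0,dy])*Rn.from_rotvec(down(YAW+np.pi/2))).as_rotvec()
def tcp(s,L,z=.0355): return B-fwd*(s+.019)+lat*L+[0,0,z]
def where():
    d=np.array(robot.get_tool_pos())-B; return -d@fwd-.019, d@lat, d[2]
def ft():
    f=np.array(robot.get_ft_force());m=np.array(robot.get_ft_torque());return np.array([f@fwd,f@lat,f[2],*m])
E
python3 - <<'E'
from h import *
p=np.array(robot.get_tool_pos()); o=ori()
robot.servo_line([p[0],p[1],.06],vel=.06)
robot.servo_line(tcp(.185,0,.06),ori=o,vel=.12)
robot.servo_line(tcp(.185,0),vel=.06)
robot.dwell(.2); b=ft(); print("base",b,where(),robot.get_t())
L=0.;step=.004;last=0
print("entry",robot.servo_line(tcp(.13,L),vel=.04,until_force=4),where())
for k in range(9):
    hit=robot.servo_line(tcp(.106,L),vel=.018,until_force=4)
    w=where();f=ft()-b;print(k,hit,"L %.4f"%L,np.array(w),f,"t %.1f"%robot.get_t())
    if not hit: break
    if w[0]>.128 or np.abs(f[:3]).max()>15: print("odd");break
    robot.servo_line(tcp(w[0]+.006,L),vel=.03)
    sgn=-1 if f[5]>0 else 1
    if last and sgn!=last: step/=2
    last=sgn;L+=sgn*step
    if abs(L)>.0215: print("range");break
    robot.servo_line(tcp(w[0]+.006,L),vel=.03)
shot("p1s","scene")
E
```

```text
base [-0.0451 -0.0827 -3.9914  0.3021  0.0156  0.0116] (np.float64(0.18497292910248384), np.float64(0.0002624527782708868), np.float64(0.03575699409413237)) 14.8917
entry False (np.float64(0.13040078022778478), np.float64(2.027595451074317e-05), np.float64(0.03549010238155524))
0 True L 0.0000 [ 0.1204 -0.001   0.035 ] [-0.5842  0.0397  1.1851  0.0247 -0.0531  0.0149] t 17.1
1 True L -0.0040 [ 0.1203 -0.0049  0.035 ] [ 0.1946 -1.0763 -0.0813  0.0217  0.0441 -0.0236] t 18.3
2 True L -0.0020 [ 0.1203 -0.0029  0.035 ] [ 0.2157  0.3246 -0.1425 -0.0328 -0.0087  0.0093] t 19.5
3 True L -0.0030 [ 0.1202 -0.0039  0.035 ] [ 0.3873 -0.101   0.2206 -0.0597 -0.0077 -0.0048] t 20.6
4 True L -0.0025 [ 0.1202 -0.0034  0.035 ] [-0.0475  0.8476  0.6282  0.0625  0.      0.0497] t 21.8
5 True L -0.0027 [ 0.1202 -0.0036  0.035 ] [-0.2392  0.2538  0.7025 -0.0096 -0.03   -0.0433] t 23.0
6 True L -0.0026 [ 0.1201 -0.0036  0.035 ] [ 0.0964  0.7458 -0.4646 -0.0772 -0.0425  0.042 ] t 24.1
7 True L -0.0027 [ 0.1201 -0.0036  0.035 ] [-0.0482  0.5042  0.0744 -0.0458 -0.0257 -0.0293] t 25.3
8 True L -0.0027 [ 0.1201 -0.0036  0.035 ] [-0.6938  0.3766  0.1922 -0.0246 -0.0375 -0.0291] t 26.4
```

```bash
cat >> h.py <<'E'
def avg(n=6):
    a=[]
    for _ in range(n): robot.dwell(.02); a.append(ft())
    return np.mean(a,0)
E
python3 - <<'E'
from h import *
L=0.
robot.servo_line(tcp(.124,L),vel=.04)
b=avg(8);print("base",b)
for s in(.1205,.1195,.1185,.1175,.1165):
    robot.servo_line(tcp(s,L),vel=.01,until_force=8)
    f=avg()-b;print(s,np.array(where()),f,"t %.1f"%robot.get_t())
    if f[0]<-6: break
robot.servo_line(tcp(.124,L),vel=.04)
E
```

```text
base [-0.0816 -0.1538 -3.4094  0.2936 -0.0143  0.0036]
0.1205 [0.1205 0.     0.0355] [-0.2619  0.1533 -0.1222 -0.0098 -0.0211 -0.0104] t 28.1
0.1195 [ 0.1199 -0.      0.0355] [-1.2941  0.09   -0.0269  0.2533  0.0132  0.0056] t 28.4
0.1185 [ 0.1198 -0.0002  0.0355] [-5.3315 -0.7296  1.276   0.9949  0.1692 -0.0337] t 28.8
0.1175 [ 0.1197 -0.0004  0.0355] [-6.9411 -0.6695  2.0001  1.2755  0.2387 -0.0241] t 29.1
```

Run:
```python
from h import *
b=avg(6);print(b)
for L in(-.006,-.010,-.014,-.018):
    robot.servo_line(tcp(.1225,L),vel=.03)
    hit=robot.servo_line(tcp(.1173,L),vel=.012,until_force=8)
    w=where();f=avg(5)-b
    print(L,hit,np.array(w),f,"y %.4f"%((.184*f[1]-f[5])/f[0]),"t %.1f"%robot.get_t())
    if w[0]<.1183 and f[0]>-4: print("IN");break
    if L<-.005 and (.184*f[1]-f[5])/f[0]<-.01: print("other corner");break
```

```text
[ 0.156  -0.3425 -3.4942  0.2788 -0.034   0.0234]
-0.006 False [ 0.1196 -0.0063  0.0355] [-5.2636 -0.6119  1.6361  0.8387  0.1616  0.0002] y 0.0214 t 30.6
-0.01 False [ 0.1172 -0.01    0.0355] [-0.4522  0.3473  0.0109  0.0157  0.0084 -0.0103] y -0.1641 t 31.6
IN
```

Run:
```python
from h import *
b=avg(4);L=-.010
for s in(.110,.098,.085):
    hit=robot.servo_line(tcp(s,L),vel=.02,until_force=6)
    f=avg(4)-b;print(hit,np.array(where()),f,"t %.1f"%robot.get_t())
    if hit or abs(f[1])>4: break
```

```text
False [ 0.11   -0.01    0.0355] [-0.3818  0.5011 -0.0236 -0.0282  0.0061 -0.0178] t 32.2
False [ 0.0982 -0.01    0.0355] [-0.9599  0.2815 -0.0742  0.0328  0.0052 -0.0248] t 33.1
False [ 0.0852 -0.01    0.0355] [-0.5266  0.2079  0.1769  0.0413 -0.01   -0.0278] t 33.9
```

Run:
```python
from h import *
L=-.010
for s in(.065,.045,.028):
    hit=robot.servo_line(tcp(s,L),vel=.025,until_force=7)
    f=avg(4);print(hit,np.array(where()),f,"t %.1f"%robot.get_t())
    if hit or abs(f[1])>4: break
    L+=np.clip(f[1]*.0003,-.0006,.0006) if abs(f[1])>1 else 0
if not hit:
    w=where();h=robot.servo_line(tcp(w[0],L,.0315),vel=.01,until_force=2.5);print("floor",h,np.array(where()),avg(4),robot.get_t())
```

```text
False [ 0.0653 -0.01    0.0355] [-0.1617  0.1765 -3.1016  0.2855 -0.0299 -0.0224] t 34.9
False [ 0.0453 -0.01    0.0355] [-0.0554 -0.5144 -3.1898  0.2933 -0.0584 -0.0313] t 36.0
False [ 0.0282 -0.01    0.0355] [ 0.2288 -0.0581 -3.5386  0.3064 -0.0155  0.0035] t 36.9
floor True [ 0.0285 -0.0099  0.0324] [-0.3035 -0.2891  4.8277 -0.0708 -0.1661  0.0152] 37.2833
```

Run:
```python
from h import *
L=-.010
robot.servo_line(tcp(.028,L,.0333),vel=.02); b=avg(4); print(b)
hit=robot.servo_line(tcp(.006,L,.0333),vel=.03,until_force=8);print(hit,np.array(where()),avg(3)-b)
if not hit:
    hit=robot.servo_line(tcp(-.005,L,.0333),vel=.012,until_force=8);print(hit,np.array(where()),avg(3)-b)
robot.gripper_to(.35);robot.dwell(.2)
print(np.array(where()),ft(),robot.get_t())
im,_=shot("h0");s,_=shot("h0s","scene")
cv2.imwrite("pics/h0v.png",np.hstack([im[150:420,120:440],cv2.resize(s[130:250,130:280],(337,270))]))
```

```text
[-0.1901  0.0816 -1.7992  0.1712 -0.0828  0.0236]
False [ 0.0062 -0.01    0.0333] [ 0.315  -0.0179 -1.6882  0.0836  0.0467 -0.0056]
True [ 0.0003 -0.0099  0.0331] [-0.2069  0.1057  5.3955  0.0399 -0.0093 -0.2067]
[ 0.0009 -0.0111  0.0323] [ 0.0213 -0.1845 -0.2154 -0.0028 -0.0633 -0.0116] 39.7917
```

View pics/h0v.png

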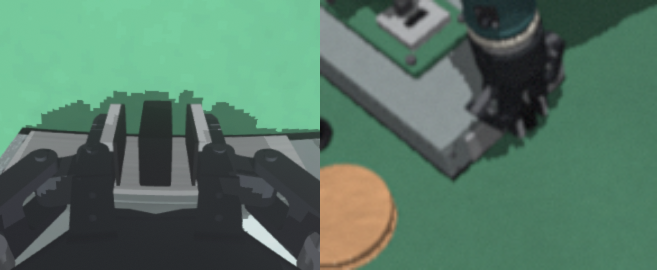

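Run:
```python
from h import *
L=-.0105; o=ori(0,0)
robot.servo_line(tcp(.0009,L,.09),vel=.08)
robot.servo_line(tcp(.040,L,.09),ori=o,vel=.08)
im,_=shot("k0")
robot.gripper_to(0.)
robot.servo_line(tcp(.040,L,.036),vel=.08,until_force=6)
robot.dwell(.1); b=avg(4)
hit=robot.servo_line(tcp(.012,L,.036),vel=.015,until_force=7);print(hit,np.array(where()),avg(4)-b,robot.get_t())
w=where()
if hit:
    for d in(.001,.002):
        robot.servo_line(tcp(w[0]-d,L,.036),vel=.01,until_force=8);f=avg(4)-b;print(np.array(where()),f)
        if f[0]<-6:break
robot.servo_line(tcp(.045,L,.036),vel=.05)
robot.servo_line(tcp(.045,L,.13),vel=.1)
robot.servo_line(tcp(.03,L,.13),vel=.1)
robot.dwell(.1);im2,_=shot("k1");print(robot.get_t())
cv2.imwrite("pics/k.png",np.vstack([cv2.resize(im[190:330,130:420],(800,386))[:300],cv2.resize(im2[170:330,130:420],(800,441))[:300]]))
```

```text
True [ 0.0209 -0.0106  0.0358] [ 0.0327 -0.2798 -0.1474  0.0028  0.019   0.0281] 44.2
[ 0.0207 -0.011   0.0357] [-3.3581 -0.8464 -1.5869  0.6447  0.0951 -0.0085]
[ 0.0207 -0.011   0.0357] [-5.2987 -0.6274 -1.425   1.1336  0.1702 -0.0185]
47.0833
```

View pics/k.png

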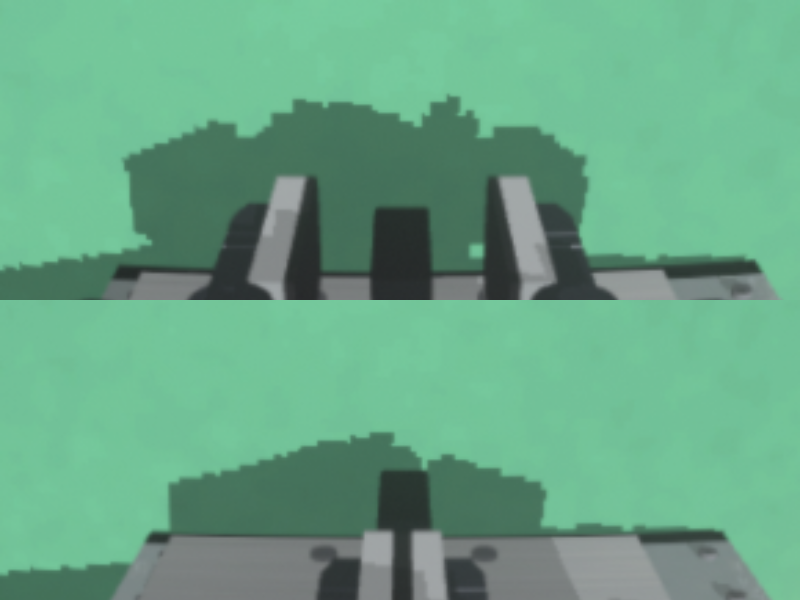

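Run:
```python
from h import *
robot.movep(tcp(.06,-.0105,.22),ori(0,0));robot.dwell(.1);im,_=shot("z0");print(robot.get_t())
cv2.imwrite("pics/z.png",cv2.resize(im[215:335,165:365],(800,480),interpolation=cv2.INTER_CUBIC))
```

```text
47.7
```

View pics/z.png

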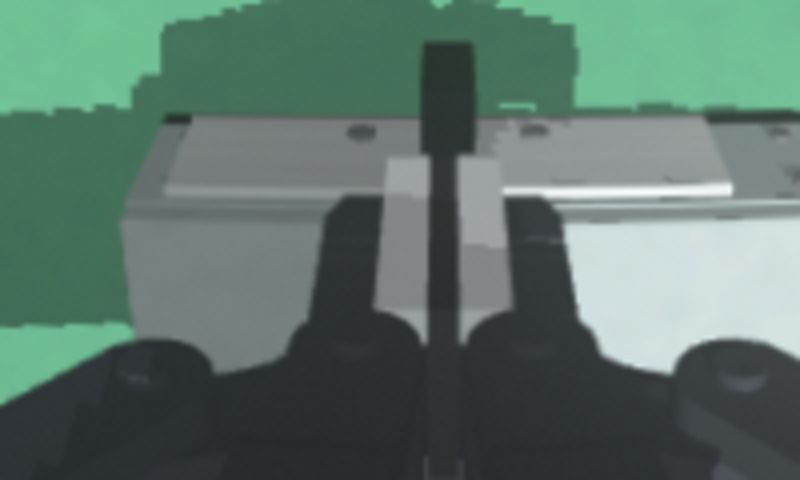

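Run:
```python
from h import *
P=load("z0")
for u,z in(((165,197),.058),((732,197),.058),((125,215),.072),((780,208),.072)):
    X=plane("wrist",(165+u[0]/4,215+u[1]/4),z,P)-B;print(X@fwd,X@lat)
```

```text
0.0013213864494125227 -0.08510800074823942
0.0013079384017586739 0.06333615780786885
-0.0007378730978027225 -0.09259240572916405
-0.002708747829105165 0.07266190306361932
```

```bash
python3 -c "
from bench import robot
robot.close_job();print(robot.get_t())"
```

```text
the job is handed in; nothing more can be done
the job is handed in; nothing more can be done
```

The tray is back in the press, fully home and released, and the job was handed in at about 48 s of the 64 s allowed. No verdict is reported.

- **What I did:** I picked up the right-hand tray by its rib and felt for the rails with light touches. The nose struck a rail end near the middle line and went in at about 10 mm to the −y side. I slid it in, set it down on the bay floor, pushed it to the face and let go. A last push of about 5 N on the rib with closed fingers then settled it.
- **Last checks:** At that push the tray was rigid, at the rib position expected for closed (0.0207 against 0.021 m). In the final wrist picture both ends of the panel were level to 0.1 mm, about 1.3 mm past my estimate of the press face. That is within calibration error. The gripper was clear, and nothing else was seen to move.
- **Checks that failed or disagreed:**
  - My first nine probes read the corner direction from force readings too noisy to use; I redid them pressing harder.
  - The first droop estimate in the grip (about 6°) was wrong; a two-view check gave about 1°.
  - The final picture puts the press face about 0.7° off my earlier angle. That is within the 3° limit.

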